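# Close the cereal jar with its keyed twist lid

## Robot

A 6-joint arm with a two-finger parallel gripper is mounted at the origin on the work surface. World frame = base frame: x ahead of the robot, y to its left, z up, the work surface at z = 0. Lengths are in mm, angles in rad, forces in N, time in s.
With the tool pointing down it reaches from about 275 to 1000 mm from the base axis. Payload 8.4 kg.
Tool frame: the origin (TCP) lies midway between the tips of the shut fingers; the grasp point (between the pads) lies 19 mm behind it; z points along the fingers, y is the line along which they close (so a half turn about z gives the same grasp; the last joint's range is limited). The gripper opens to 85 mm and grips with 20 to 120 N. Pads are 22 mm wide; open, the fingers measure 114 mm over their backs; the gripper's body (76 mm by 85 mm) begins 54 mm behind the grasp point. The pads swing forward as they close: fully open they stand 13 mm farther back than shut.
Start: joints at [1.265, 0.353, 1.633, -0, 1.155, -0.002], TCP at [186.966, 596.382, 192.481] pointing down, gripper open.
Joint ranges: [-2.63, 2.63], [-0.92, 2.1], [0.06, 2.66], [-1.3, 4.44], [0, 2.69], [-3.02, 3.02]. Speed limits (rad/s): [2.22, 2.22, 2.79, 3.14, 3.14, 3.14].

## Interface

Orientations are given as [roll, pitch, yaw] about the fixed x, y, z axes, in that order (R = Rz(yaw) Ry(pitch) Rx(roll)).
In Python, from rig import r gives the robot as it stands.
- The arm moves only by the tool servo_tool, never from a script. Its argument "deltas" is a list of rows, each an object of numbers: "x", "y", "z": the shift along the world's x, y, z in mm; "rx", "ry", "rz": the turn, a rotation vector about the world's x, y, z in rad; "gripper": the gripper's target within -1 to 1 (fully open at 1, half-way at 0, shut at -1). A call has 1 to 10 rows; each row is the pose to reach, as a shift and turn from the pose commanded when the call began; what a row does not reach only later rows make up. A row lasts 1/10 s, in which the tool goes at most 50 mm and 8.59 degrees, less where a joint would pass 70% of its speed; a pose out of reach is approached as far as the arm can. A call with a gripper value outside its range is refused whole. The fingers move at their own pace and stop on an object; "newtons" is the grip in N (left out, the last holds). Time passes only in rows, so rows that repeat a pose let the fingers close. It gives the time, the measured TCP pose, the force, the opening and the grip force at its end, in the units of the state.
- r.sense(): the state, without advancing time (a new reading comes with each control period).
- r.grab_frame(name): name is "scene" or "top"; returns the picture (420x560x3 uint8, blue, green, red); there is no depth.
- r.camera_params(name): a dict with "mtx" (3x3 intrinsics, pixels), "eye" and "orientation" of the camera in the world. Camera axes: x right, y down, z forward; pixel columns grow to the right and rows downward; lengths in mm; the calibration is good to about 2 mm. A picture is of the moment at which its call begins. camera_params takes no time and is no camera call.
- r.sign_off(): hands the job in; it is judged then, once.
Trained networks look in the newest picture that a camera, given by its name, has taken for a name from the list of things; names that differ only in an ending like _2 or _b are one class to them, and where a whole thing is asked for, a point or a joint stands for the part that bears it (a point fixed in the world has none). Each returns a list of dicts, best first, with "conf" (0 to 1); they miss things now and then, are a little off and sometimes report something else, mostly with a low value. They report only what shows in the picture. A call takes as long as a camera call. They do not tell look-alikes from the thing itself.
- r.recognise(name, camera): "box" ([left, top, width, height] in pixels, round what is visible of it).
The state is a dict: "clock": time; "qpos": joint angles; "qvel": joint speeds; "joint_efforts": joint torques, N m; "eef_pos": TCP position; "tcp_rot": TCP orientation; "contact_force": force on the tool from outside, world axes, zero at the start; "wrist_torque": the same for the moment, N m; "opening": opening from 0.0 (shut) to 1.0 (fully open); "grasp_force": force on a finger pad.
Only numpy, scipy, OpenCV 4.12 (cv2) and the standard library are available. Lean on these libraries where they do the work, as an engineer would, in place of code of your own. Each camera call takes 0.05 s, during which the arm holds its last target. There are 200 camera calls.

## Task

Close the open square glass jar with the wooden twist lid that waits on the steel stand: line the lid's tongue up with the slot in the jar's brass collar so that the lid drops in fully, then turn it about a quarter turn, either way, so that it is locked, and let go. Leave the coral bowl and the closed green jar where they are.

Things in the scene. Friction and masses are not known exactly. Their poses are not given: they have to be found in the camera images.
- lid_grip (a point): Loose twist lid, about 0.2 kg: pale wood disc d96 x 12 mm; dark grip bar on top, 70 (lid x) x 20 (y) x 44 tall; below, a 14 mm stem, then a tongue 56 (x) x 14 x 14, its underside 28 under the disc. Point: on the axis in the bar, 24 above the disc's top, 20 below the bar's top, 36 above the disc's underside. z up; half turns look alike. Starts level on a fixed steel channel stand, 110 x 108 x 55 tall.
- jar_mouth (a point): Fixed square glass jar, 104 mm wide, 166 tall, with a level brass collar, 108 square x 10 thick. Point: centre of its through slot at the collar's top; slot 71 long (x, along two jar sides) x 31 wide (y), z up. The tongue passes only along the slot (15 deg, 7 mm play); the disc then lies flat on the collar, lid_grip 36 above this point, and the tongue turns freely 4 mm below the collar.
- bowl: Bystander: loose coral plastic cereal bowl, 130 mm across, 60 tall; origin at the centre of its underside. It stands at the back in a row, in any order, with the green jar and a fixed pale grey dispenser box (100 x 120 x 100 mm tall, press button on top).
- green_jar: Bystander: loose round green glass jar, 84 mm across, 120 tall, already closed with its own dark lid; origin at the centre of its underside.
Mind the look-alikes: they are no part of the job. Leave any purple look-alike of the part that bears lid_grip alone.

How it is judged:
By the outcome, as a careful person would: the job done as asked, in the order asked, and still so for the second after the job is handed in, with the robot touching nothing.
It also fails if it takes over 46 s, if anything falls off the work surface, if the arm or the gripper's body presses on something with over 40 N, if the wrist force passes 120 N, or if a joint passes its speed limit or range.

## Working session

There is one attempt and no reset: what is moved stays moved. The work goes in short steps, Python scripts to look and compute and a tool call to move; the robot and the scene stay as the last step left them, time stands still between calls to the robot, and variables do not carry over. Pictures are saved under pics/ and viewed, at most 10 in all, crops included, and the job is handed in when it is done.

Besides the shell and the picture viewer there is one more tool, called after "Request:" by a JSON object that holds its "api" and its "payload". servo_tool: Moves the arm, as the interface text tells. Its arguments: {"type":"object","properties":{"deltas":{"type":"array","items":{"type":"object","properties":{"x":{"type":"number"},"y":{"type":"number"},"z":{"type":"number"},"rx":{"type":"number"},"ry":{"type":"number"},"rz":{"type":"number"},"gripper":{"type":"number"}}}},"newtons":{"type":"number"}},"required":["deltas"]}

```bash
mkdir -p pics; ls; python3 - <<'E'
from rig import r
import cv2,numpy as np
np.set_printoptions(suppress=True,precision=3)
for c in("scene","top"):
    im=r.grab_frame(c);cv2.imwrite(f"pics/{c}0.png",im)
    p=r.camera_params(c);print(c,p)
    for n in("lid_grip","jar_mouth","bowl","green_jar"):
        print(n,[(d['box'],round(d['conf'],2)) for d in r.recognise(n,c)])
print(r.sense())
E
```

```text
pics
scene {'mtx': array([[530.39 ,   0.   , 284.403],
       [  0.   , 530.39 , 203.402],
       [  0.   ,   0.   ,   1.   ]]), 'eye': array([1490.098,  202.783,  811.276]), 'orientation': array([-2.199, -0.001,  1.826])}
lid_grip [([229.2, 154.1, 32.6, 33.9], 0.88), ([149.8, 163.5, 37.8, 31.6], 0.83), ([191.0, 164.7, 38.9, 39.3], 0.56)]
jar_mouth [([376.3, 161.3, 79.4, 94.7], 0.91)]
bowl [([246.7, 252.1, 64.9, 48.7], 0.71)]
green_jar [([392.3, 265.9, 49.5, 71.2], 0.91)]
top {'mtx': array([[382.103,   0.   , 283.258],
       [  0.   , 382.103, 207.089],
       [  0.   ,   0.   ,   1.   ]]), 'eye': array([436.789, -65.849, 932.11 ]), 'orientation': array([-3.003,  0.034, -1.553])}
lid_grip [([354.6, 218.9, 46.2, 44.6], 0.8), ([419.5, 246.6, 42.6, 38.9], 0.8), ([340.9, 282.9, 38.3, 47.7], 0.66)]
jar_mouth [([110.2, 214.1, 88.9, 72.6], 0.82)]
bowl [([249.7, 114.4, 51.9, 56.5], 0.71)]
green_jar [([135.9, 109.9, 46.5, 43.4], 0.82)]
{'clock': 0.5, 'qpos': array([ 1.265,  0.353,  1.633,  0.   ,  1.155, -0.002]), 'qvel': array([-0.001,  0.001, -0.001,  0.001,  0.   ,  0.001]), 'joint_efforts': array([  0.002, -60.47 , -34.217,  -0.   ,   0.002,  -0.   ]), 'eef_pos': array([186.963, 596.36 , 192.441]), 'tcp_rot': array([-3.142, -0.   ,  2.838]), 'contact_force': array([-0.623, -0.442,  0.384]), 'wrist_torque': array([-0.015, -0.012,  0.048]), 'grasp_force': 0.0, 'opening': 0.9981167413647202}
```

View pics/scene0.png

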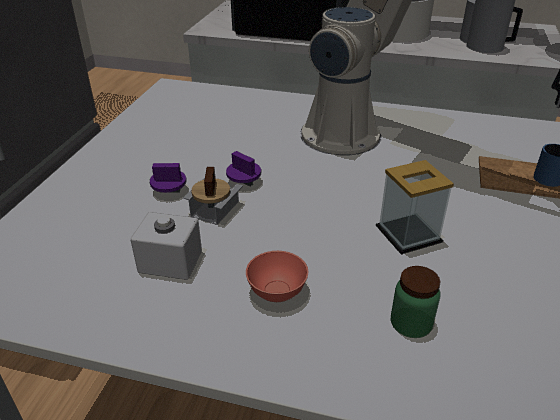

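View pics/top0.png

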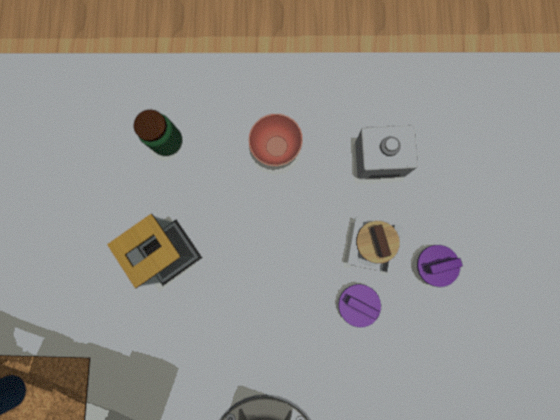

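The scene picture shows the wooden lid on its steel stand at (210,188), with purple look-alikes at (168,178) and (243,168). The collar is at (418,178), the bowl at (277,278), the green jar at (414,302) and the dispenser at (167,245).
In the top picture the candidates for the lid are wood (378,242), purple (359,305) and purple (439,265). By the description I choose the wooden one. The collar is at (145,251).

```bash
cat > h.py <<'E'
import cv2,numpy as np
from scipy.spatial.transform import Rotation as R
from rig import r
np.set_printoptions(suppress=True,precision=2)
def ray(c,px,z):
    p=r.camera_params(c);d=np.linalg.inv(p['mtx'])@np.array([px[0],px[1],1.])
    d=R.from_euler('xyz',p['orientation']).as_matrix()@d
    return p['eye']+d*(z-p['eye'][2])/d[2]
def proj(c,X):
    p=r.camera_params(c);q=p['mtx']@(R.from_euler('xyz',p['orientation']).as_matrix().T@(np.array(X)-p['eye']));return q[:2]/q[2]
def mask(im,box,lo,hi):
    m=cv2.inRange(cv2.cvtColor(im,cv2.COLOR_BGR2HSV),lo,hi);k=np.zeros_like(m);x,y,w,h=box;k[y:y+h,x:x+w]=m[y:y+h,x:x+w];return k
def big(m):
    cs,_=cv2.findContours(m,cv2.RETR_EXTERNAL,cv2.CHAIN_APPROX_NONE);return max(cs,key=cv2.contourArea)
def flat(c,cnt,z): return np.array([ray(c,p,z)[:2] for p in cnt.reshape(-1,2)],np.float32)
E
python3 - <<'E'
from h import *
ims={c:cv2.imread(f"pics/{c}0.png") for c in("top","scene")}
B={"top":((95,200,110,100),(345,210,65,70)),"scene":((370,155,90,45),(180,155,60,60))}
out=[]
for c in B:
    im=ims[c];hs=cv2.cvtColor(im,cv2.COLOR_BGR2HSV)
    (x,y,w,h)=B[c][0];m=mask(im,B[c][0],(15,150,90),(30,255,255));k=big(m)
    f=flat(c,k,166);q=cv2.minAreaRect(f);print(c,'collar',q)
    hole=np.zeros_like(m);cv2.drawContours(hole,[k],-1,255,-1);hole&=~m
    hole=cv2.erode(hole,np.ones((1,1)));k2=big(hole);print(' slot',cv2.minAreaRect(flat(c,k2,166)))
    md=mask(im,B[c][1],(8,60,90),(28,200,255));k=cv2.convexHull(big(md));f=flat(c,k,67);print(' disc',cv2.minEnclosingCircle(f),cv2.fitEllipse(f))
    mb=mask(im,B[c][1],(0,60,5),(20,255,85));k=big(mb);print(' bar px',cv2.minAreaRect(k),cv2.minAreaRect(flat(c,k,111)))
    v=im.copy()
    for j in(m,hole,md,mb):
        cs,_=cv2.findContours(j,cv2.RETR_LIST,cv2.CHAIN_APPROX_NONE)
    for b in B[c]:
        x,y,w,h=b;out.append(cv2.resize(im[y:y+h,x:x+w],(390,290),interpolation=cv2.INTER_NEAREST))
cv2.imwrite("pics/crop1.png",np.vstack([np.hstack(out[:2]),np.hstack(out[2:])]))
E
```

```text
top collar ((452.11785888671875, 242.74868774414062), (105.05194854736328, 106.15676879882812), 36.63151168823242)
 slot ((454.06085205078125, 239.62771606445312), (40.28467559814453, 80.57991027832031), 33.06069564819336)
 disc ((482.5129089355469, -247.2658233642578), 48.08053207397461) ((482.4293212890625, -247.1181640625), (93.83123779296875, 94.94166564941406), 59.066795349121094)
 bar px ((381.3251953125, 240.0430450439453), (31.979686737060547, 9.127738952636719), 70.97439575195312) ((483.2725830078125, -246.1063995361328), (67.04025268554688, 19.542322158813477), 18.1903018951416)
scene collar ((453.41131591796875, 242.5901641845703), (107.32311248779297, 105.21295928955078), 36.965084075927734)
 slot ((419.4981689453125, 268.6399841308594), (3.6187009811401367, 10.637746810913086), 67.32801818847656)
 disc ((483.3899230957031, -249.4047088623047), 47.714263916015625) ((484.0312805175781, -249.33255004882812), (92.16912841796875, 94.6948013305664), 50.60163497924805)
 bar px ((210.0, 182.0), (30.0, 12.0), 90.0) ((514.8426513671875, -234.31771850585938), (131.4324951171875, 28.340763092041016), 21.60533905029297)
```

View pics/crop1.png

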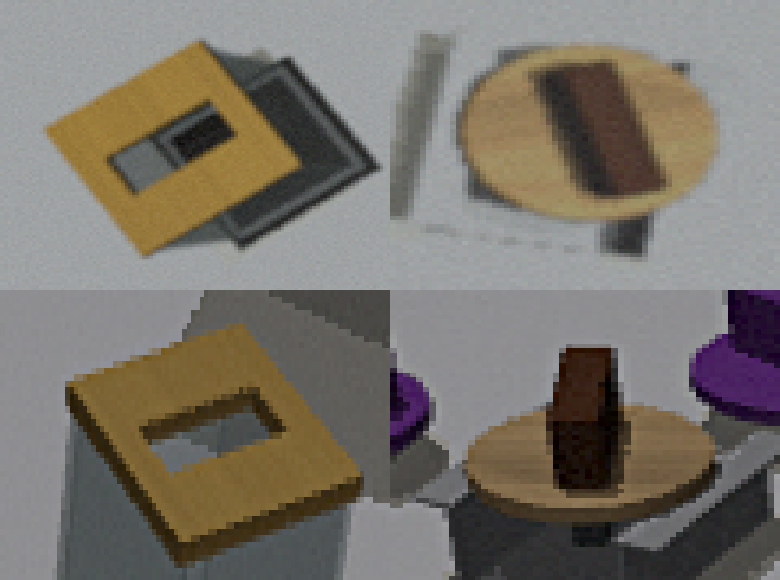

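The crops confirm the wooden lid with its dark bar. Both cameras put the lid axis near (483,-248), with the bar along 19°. The jar mouth is near (452.7,242.7), with the slot along 126.8°. The sizes agree with z=67 for the disc and z=166 for the collar. Moving over the lid now.

Request:
{"api": "servo_tool", "payload": {"deltas": [{"x": 15, "y": -35, "z": 20, "rz": -0.125, "gripper": 0.3}, {"x": 30, "y": -75, "z": 40, "rz": -0.25}, {"x": 45, "y": -118, "z": 60, "rz": -0.375}, {"x": 60, "y": -163, "z": 70, "rz": -0.5}, {"x": 75, "y": -208, "z": 70, "rz": -0.625}, {"x": 90, "y": -253, "z": 70, "rz": -0.75}, {"x": 105, "y": -298, "z": 70, "rz": -0.875}, {"x": 120, "y": -343, "z": 70, "rz": -1.0}, {"x": 135, "y": -388, "z": 70, "rz": -1.125}, {"x": 150, "y": -430, "z": 70, "rz": -1.25}]}}

```text
invalid input
```

Request:
{"api": "servo_tool", "payload": {"deltas": [{"x": 15, "y": -42, "z": 0, "rz": -0.125}, {"x": 30, "y": -84, "z": 0, "rz": -0.25}, {"x": 45, "y": -126, "z": 0, "rz": -0.375}, {"x": 60, "y": -168, "z": -10, "rz": -0.5}, {"x": 75, "y": -210, "z": -20, "rz": -0.625}, {"x": 90, "y": -252, "z": -30, "rz": -0.75}, {"x": 105, "y": -294, "z": -40, "rz": -0.875}, {"x": 120, "y": -336, "z": -50, "rz": -1.0}, {"x": 135, "y": -376, "z": -60, "rz": -1.125}, {"x": 146, "y": -414, "z": -65, "rz": -1.25}]}}

```text
invalid input
```

Request:
{"api": "servo_tool", "payload": {"deltas": [{"x": 0, "y": 0, "z": 10, "rx": 0, "ry": 0, "rz": 0, "gripper": 0.3}]}}

```text
clock: 0.6
eef_pos: [186.7, 595.5, 201.5]
tcp_rot: [-3.139, -0.0, 2.838]
contact_force: [-0.2, -0.8, -0.1]
opening: 0.856
grasp_force: 0.0
```

All keys are needed in every row.

Request:
{"api": "servo_tool", "payload": {"deltas": [{"x": 15, "y": -35, "z": 15, "rx": 0, "ry": 0, "rz": -0.125, "gripper": 0.3}, {"x": 30, "y": -75, "z": 30, "rx": 0, "ry": 0, "rz": -0.25, "gripper": 0.3}, {"x": 45, "y": -118, "z": 45, "rx": 0, "ry": 0, "rz": -0.375, "gripper": 0.3}, {"x": 60, "y": -163, "z": 60, "rx": 0, "ry": 0, "rz": -0.5, "gripper": 0.3}, {"x": 75, "y": -208, "z": 60, "rx": 0, "ry": 0, "rz": -0.625, "gripper": 0.3}, {"x": 90, "y": -253, "z": 60, "rx": 0, "ry": 0, "rz": -0.75, "gripper": 0.3}, {"x": 105, "y": -298, "z": 60, "rx": 0, "ry": 0, "rz": -0.875, "gripper": 0.3}, {"x": 120, "y": -343, "z": 60, "rx": 0, "ry": 0, "rz": -1.0, "gripper": 0.3}, {"x": 135, "y": -388, "z": 60, "rx": 0, "ry": 0, "rz": -1.125, "gripper": 0.3}, {"x": 150, "y": -430, "z": 60, "rx": 0, "ry": 0, "rz": -1.25, "gripper": 0.3}]}}

```text
clock: 1.6
eef_pos: [337.3, 164.6, 263.5]
tcp_rot: [3.14, -0.001, 1.583]
contact_force: [0.3, 0.3, -0.4]
opening: 0.653
grasp_force: 0.0
```

Request:
{"api": "servo_tool", "payload": {"deltas": [{"x": 15, "y": -42, "z": 0, "rx": 0, "ry": 0, "rz": -0.125, "gripper": 0.3}, {"x": 30, "y": -84, "z": 0, "rx": 0, "ry": 0, "rz": -0.25, "gripper": 0.3}, {"x": 45, "y": -126, "z": 0, "rx": 0, "ry": 0, "rz": -0.375, "gripper": 0.3}, {"x": 60, "y": -168, "z": -10, "rx": 0, "ry": 0, "rz": -0.5, "gripper": 0.3}, {"x": 75, "y": -210, "z": -20, "rx": 0, "ry": 0, "rz": -0.625, "gripper": 0.3}, {"x": 90, "y": -252, "z": -30, "rx": 0, "ry": 0, "rz": -0.75, "gripper": 0.3}, {"x": 105, "y": -294, "z": -40, "rx": 0, "ry": 0, "rz": -0.875, "gripper": 0.3}, {"x": 120, "y": -336, "z": -50, "rx": 0, "ry": 0, "rz": -1.0, "gripper": 0.3}, {"x": 135, "y": -376, "z": -60, "rx": 0, "ry": 0, "rz": -1.125, "gripper": 0.3}, {"x": 146, "y": -414, "z": -65, "rx": 0, "ry": 0, "rz": -1.25, "gripper": 0.3}]}}

```text
clock: 2.6
eef_pos: [483.5, -249.7, 197.4]
tcp_rot: [3.141, -0.0, 0.332]
contact_force: [0.7, 0.6, 0.8]
opening: 0.652
grasp_force: 0.0
```

Request:
{"api": "servo_tool", "payload": {"deltas": [{"x": 0, "y": 2, "z": -30, "rx": 0, "ry": 0, "rz": 0, "gripper": 0.3}, {"x": 0, "y": 2, "z": -60, "rx": 0, "ry": 0, "rz": 0, "gripper": 0.3}, {"x": 0, "y": 2, "z": -85, "rx": 0, "ry": 0, "rz": 0, "gripper": 0.3}, {"x": 0, "y": 2, "z": -105, "rx": 0, "ry": 0, "rz": 0, "gripper": 0.3}, {"x": 0, "y": 2, "z": -115, "rx": 0, "ry": 0, "rz": 0, "gripper": 0.3}, {"x": 0, "y": 2, "z": -120, "rx": 0, "ry": 0, "rz": 0, "gripper": 0.3}, {"x": 0, "y": 2, "z": -120, "rx": 0, "ry": 0, "rz": 0, "gripper": 0.3}]}}

```text
clock: 3.3
eef_pos: [483.2, -245.7, 77.8]
tcp_rot: [3.142, -0.0, 0.338]
contact_force: [-0.5, 0.6, 0.7]
opening: 0.654
grasp_force: 0.0
```

```bash
python3 - <<'E'
from h import *
a=r.grab_frame("scene")[135:225,150:270];b=r.grab_frame("top")[200:290,330:450]
cv2.imwrite("pics/g1.png",np.hstack([cv2.resize(i,(400,300),interpolation=cv2.INTER_CUBIC) for i in(a,b)]))
print(r.sense()['eef_pos'])
E
```

```text
[ 483.66 -245.91   78.46]
```

View pics/g1.png

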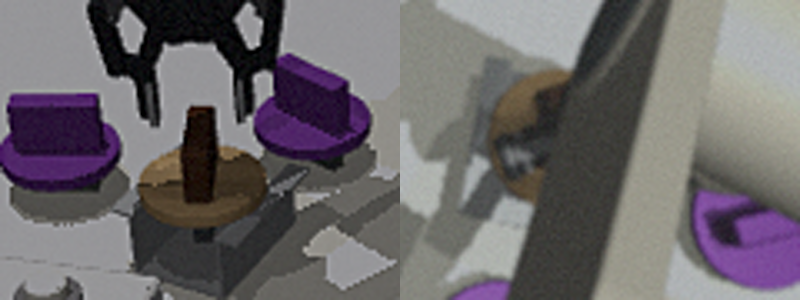

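The picture shows the finger tips straddling the bar column at scene px (194,170) and (222,170). They look rather high or far back against the bar (210,166–196), so I check by projection.

```bash
python3 - <<'E'
from h import *
s=r.sense();print(s['eef_pos'],s['tcp_rot'],s['opening'])
for z in (78,85,90,111): print(z,proj("scene",(483,-247,z)),proj("top",(483,-247,z)))
u=np.array([-.33,.944,0])
for o in(28,38):
  for z in (78,88): print(o,z,[proj("scene",np.array([483.5,-246,z])+k*o*u) for k in(-1,1)])
for k in((198,170),(222,169)): print([ray("scene",k,z) for z in(78,88,100,150)])
E
```

```text
[ 483.66 -245.91   78.46] [ 3.14 -0.    0.34] 0.6456936309601993
78 [210.93 184.88] [378.46 240.94]
85 [210.7  182.53] [379.14 240.78]
90 [210.53 180.83] [379.63 240.66]
111 [209.83 173.64] [381.76 240.15]
28 78 [array([199.82, 185.56]), array([222.62, 184.54])]
28 88 [array([199.44, 182.18]), array([222.34, 181.17])]
38 78 [array([195.74, 185.74]), array([226.67, 184.36])]
38 88 [array([195.34, 182.36]), array([226.42, 180.99])]
[array([ 427.02, -303.96,   78.  ]), array([ 441.52, -297.05,   88.  ]), array([ 458.91, -288.76,  100.  ]), array([ 531.4, -254.2,  150. ])]
[array([ 406.82, -245.8 ,   78.  ]), array([ 421.59, -239.68,   88.  ]), array([ 439.32, -232.34,  100.  ]), array([ 513.19, -201.76,  150.  ])]
```

```bash
python3 - <<'E'
from h import *
for i in range(2): a=r.grab_frame("scene")
print(r.sense()['eef_pos'],r.sense()['qpos'])
a=a[90:210,140:300].copy()
s=5;A=cv2.resize(a,None,fx=s,fy=s,interpolation=cv2.INTER_CUBIC)
for z,c in((78,(0,255,0)),(88,(0,255,255)),(111,(0,0,255))):
  p=(proj("scene",(483.5,-246,z))-[140,90]+.5)*s; cv2.circle(A,tuple(int(v) for v in p),4,c,1)
cv2.imwrite("pics/g2.png",A)
E
```

```text
[ 483.66 -245.94   78.51] [-0.47  0.37  1.91  0.    0.87  0.76]
```

View pics/g2.png

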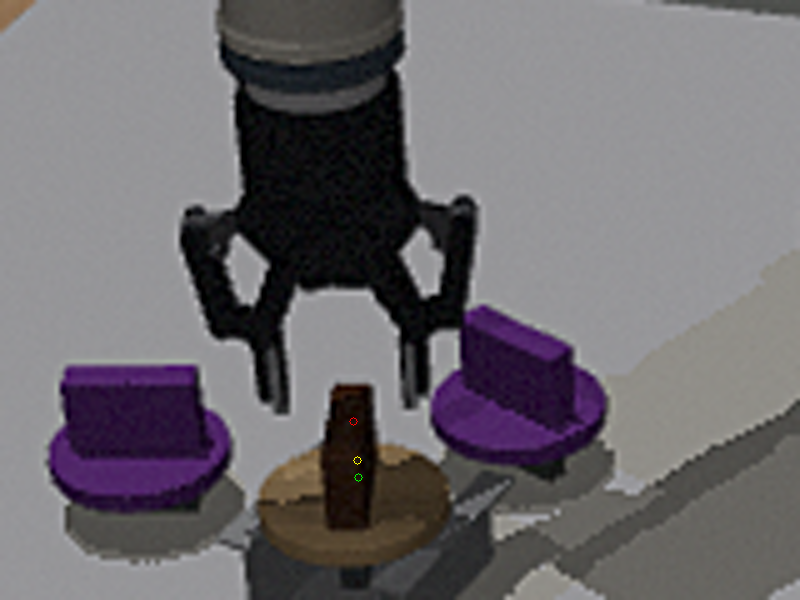

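The finger tips are at scene px (195,171) and (222,171), about 11 px above where the reported TCP height puts them. I check the top view for the same discrepancy before closing.

```bash
python3 - <<'E'
from h import *
a=r.grab_frame("top");u=np.array([-.331,.944,0]);v=np.array([.944,.331,0])
x0,y0,s=300,160,5
A=cv2.resize(a[y0:y0+120,x0:x0+150],None,fx=s,fy=s,interpolation=cv2.INTER_CUBIC)
for P,c in(((483.5,-246,87),(0,255,0)),((480,-248,118),(0,0,255)),((435,-268,87),(255,0,0))):
  for k in(-28,28):
    pts=[proj("top",np.array(P)+k*u+w*v)  for w in(-11,11)]
    q=[tuple(int(t) for t in (p-[x0,y0]+.5)*s) for p in pts]
    cv2.line(A,q[0],q[1],c,2)
cv2.imwrite("pics/g3.png",A)
E
```

```text
(no output)
```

View pics/g3.png

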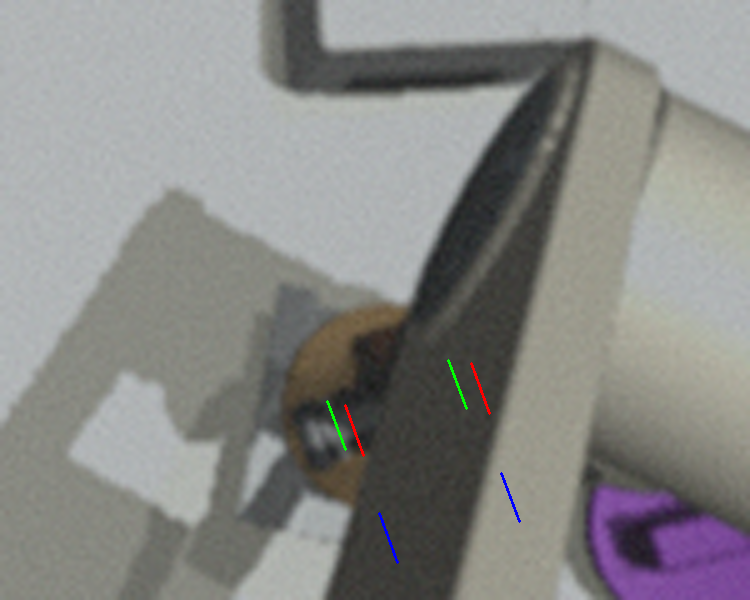

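The top view shows the finger (365,247) beside the bar end, so x and y are right to within a few mm. Only the height is in doubt. I descend gently and watch the force; the open finger tips would reach the disc at about z=59 if the reported height is true.

Request:
{"api": "servo_tool", "payload": {"deltas": [{"x": 0, "y": -1, "z": -4, "rx": 0, "ry": 0, "rz": 0, "gripper": 0.3}, {"x": 0, "y": -1, "z": -8, "rx": 0, "ry": 0, "rz": 0, "gripper": 0.3}, {"x": 0, "y": -1, "z": -12, "rx": 0, "ry": 0, "rz": 0, "gripper": 0.3}, {"x": 0, "y": -1, "z": -14, "rx": 0, "ry": 0, "rz": 0, "gripper": 0.3}, {"x": 0, "y": -1, "z": -14, "rx": 0, "ry": 0, "rz": 0, "gripper": 0.3}]}}

```text
clock: 4.05
eef_pos: [482.6, -246.5, 62.9]
tcp_rot: [-3.141, 0.001, 0.338]
contact_force: [-1.2, 0.2, 0.6]
opening: 0.648
grasp_force: 0.0
```

Request:
{"api": "servo_tool", "payload": {"deltas": [{"x": 0, "y": 0, "z": -1, "rx": 0, "ry": 0, "rz": 0, "gripper": 0.3}, {"x": 0, "y": 0, "z": -2, "rx": 0, "ry": 0, "rz": 0, "gripper": 0.3}, {"x": 0, "y": 0, "z": -3, "rx": 0, "ry": 0, "rz": 0, "gripper": 0.3}, {"x": 0, "y": 0, "z": -4, "rx": 0, "ry": 0, "rz": 0, "gripper": 0.3}, {"x": 0, "y": 0, "z": -5, "rx": 0, "ry": 0, "rz": 0, "gripper": 0.3}]}}

```text
clock: 4.55
eef_pos: [483.0, -246.6, 58.4]
tcp_rot: [3.142, -0.0, 0.338]
contact_force: [-0.7, 0.0, -0.8]
opening: 0.648
grasp_force: 0.0
```

Request:
{"api": "servo_tool", "payload": {"deltas": [{"x": 0, "y": 0, "z": -1, "rx": 0, "ry": 0, "rz": 0, "gripper": 0.3}, {"x": 0, "y": 0, "z": -2, "rx": 0, "ry": 0, "rz": 0, "gripper": 0.3}, {"x": 0, "y": 0, "z": -3, "rx": 0, "ry": 0, "rz": 0, "gripper": 0.3}, {"x": 0, "y": 0, "z": -4, "rx": 0, "ry": 0, "rz": 0, "gripper": 0.3}, {"x": 0, "y": 0, "z": -5, "rx": 0, "ry": 0, "rz": 0, "gripper": 0.3}, {"x": 0, "y": 0, "z": -6, "rx": 0, "ry": 0, "rz": 0, "gripper": 0.3}]}}

```text
clock: 5.15
eef_pos: [483.0, -246.6, 52.4]
tcp_rot: [3.142, -0.0, 0.338]
contact_force: [0.7, 0.7, 0.3]
opening: 0.654
grasp_force: 0.0
```

```bash
python3 - <<'E'
from h import *
a=r.grab_frame("scene");print(r.sense()['eef_pos'])
cv2.imwrite("pics/g4.png",cv2.resize(a[130:220,160:270],None,fx=6,fy=6,interpolation=cv2.INTER_CUBIC))
E
```

```text
[ 482.89 -246.57   52.27]
```

View pics/g4.png

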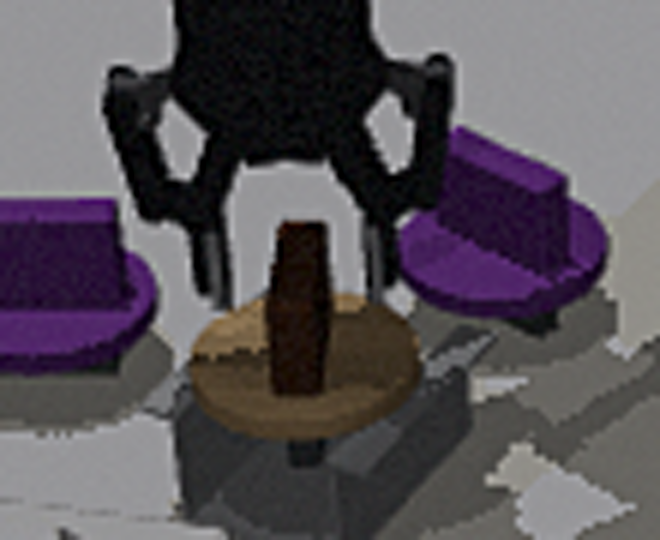

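The tips are at about px (196,180) and (223,180), still about 25 mm above the disc. The true tip height is therefore about 30 mm above the reported one, with the bar centred between the fingers. I go 11 mm lower and close.

Request:
{"api": "servo_tool", "payload": {"deltas": [{"x": 0, "y": -1, "z": -3, "rx": 0, "ry": 0, "rz": 0, "gripper": 0.3}, {"x": 0, "y": -1, "z": -6, "rx": 0, "ry": 0, "rz": 0, "gripper": 0.3}, {"x": 0, "y": -1, "z": -9, "rx": 0, "ry": 0, "rz": 0, "gripper": 0.3}, {"x": 0, "y": -1, "z": -11, "rx": 0, "ry": 0, "rz": 0, "gripper": 0.3}, {"x": 0, "y": -1, "z": -11, "rx": 0, "ry": 0, "rz": 0, "gripper": 0.3}]}}

```text
clock: 5.7
eef_pos: [482.7, -247.5, 41.1]
tcp_rot: [-3.141, 0.0, 0.338]
contact_force: [0.7, 0.6, -0.4]
opening: 0.645
grasp_force: 0.0
```

Request:
{"api": "servo_tool", "payload": {"newtons": 45, "deltas": [{"x": 0, "y": 0, "z": 0, "rx": 0, "ry": 0, "rz": 0, "gripper": -0.3}, {"x": 0, "y": 0, "z": 0, "rx": 0, "ry": 0, "rz": 0, "gripper": -0.7}, {"x": 0, "y": 0, "z": 0, "rx": 0, "ry": 0, "rz": 0, "gripper": -1}, {"x": 0, "y": 0, "z": 0, "rx": 0, "ry": 0, "rz": 0, "gripper": -1}, {"x": 0, "y": 0, "z": 0, "rx": 0, "ry": 0, "rz": 0, "gripper": -1}, {"x": 0, "y": 0, "z": 0, "rx": 0, "ry": 0, "rz": 0, "gripper": -1}]}}

```text
clock: 6.3
eef_pos: [483.2, -247.7, 41.8]
tcp_rot: [3.141, -0.0, 0.338]
contact_force: [-0.9, 0.1, 5.3]
opening: 0.226
grasp_force: 45.8
```

Request:
{"api": "servo_tool", "payload": {"deltas": [{"x": 0, "y": 0, "z": 5, "rx": 0, "ry": 0, "rz": 0, "gripper": -1}, {"x": 0, "y": 0, "z": 15, "rx": 0, "ry": 0, "rz": 0, "gripper": -1}, {"x": 0, "y": 0, "z": 30, "rx": 0, "ry": 0, "rz": 0, "gripper": -1}, {"x": 0, "y": 0, "z": 50, "rx": 0, "ry": 0, "rz": 0, "gripper": -1}, {"x": 0, "y": 0, "z": 75, "rx": 0, "ry": 0, "rz": 0, "gripper": -1}, {"x": 0, "y": 0, "z": 100, "rx": 0, "ry": 0, "rz": 0, "gripper": -1}, {"x": 0, "y": 0, "z": 125, "rx": 0, "ry": 0, "rz": 0, "gripper": -1}, {"x": 0, "y": 0, "z": 150, "rx": 0, "ry": 0, "rz": 0, "gripper": -1}, {"x": 0, "y": 0, "z": 168, "rx": 0, "ry": 0, "rz": 0, "gripper": -1}, {"x": 0, "y": 0, "z": 180, "rx": 0, "ry": 0, "rz": 0, "gripper": -1}]}}

```text
clock: 7.3
eef_pos: [483.3, -247.8, 223.5]
tcp_rot: [3.14, -0.001, 0.338]
contact_force: [0.6, -0.2, -1.5]
opening: 0.232
grasp_force: 44.9
```

Request:
{"api": "servo_tool", "payload": {"deltas": [{"x": -1, "y": 12, "z": 0, "rx": 0, "ry": 0, "rz": 0.05, "gripper": -1}, {"x": -3, "y": 34, "z": 0, "rx": 0, "ry": 0, "rz": 0.14, "gripper": -1}, {"x": -4, "y": 60, "z": 0, "rx": 0, "ry": 0, "rz": 0.24, "gripper": -1}, {"x": -6, "y": 87, "z": 0, "rx": 0, "ry": 0, "rz": 0.34, "gripper": -1}, {"x": -7, "y": 114, "z": 0, "rx": 0, "ry": 0, "rz": 0.44, "gripper": -1}, {"x": -9, "y": 141, "z": 0, "rx": 0, "ry": 0, "rz": 0.54, "gripper": -1}, {"x": -10, "y": 168, "z": 0, "rx": 0, "ry": 0, "rz": 0.64, "gripper": -1}, {"x": -12, "y": 195, "z": 0, "rx": 0, "ry": 0, "rz": 0.74, "gripper": -1}, {"x": -14, "y": 222, "z": 0, "rx": 0, "ry": 0, "rz": 0.84, "gripper": -1}, {"x": -15, "y": 249, "z": 0, "rx": 0, "ry": 0, "rz": 0.94, "gripper": -1}]}}

```text
clock: 8.3
eef_pos: [467.3, 2.4, 221.4]
tcp_rot: [-3.141, 0.0, 1.282]
contact_force: [-0.7, -0.1, -1.8]
opening: 0.231
grasp_force: 44.9
```

Request:
{"api": "servo_tool", "payload": {"deltas": [{"x": -2, "y": 27, "z": 0, "rx": 0, "ry": 0, "rz": 0.1, "gripper": -1}, {"x": -3, "y": 54, "z": 0, "rx": 0, "ry": 0, "rz": 0.2, "gripper": -1}, {"x": -5, "y": 81, "z": 0, "rx": 0, "ry": 0, "rz": 0.31, "gripper": -1}, {"x": -7, "y": 108, "z": 0, "rx": 0, "ry": 0, "rz": 0.42, "gripper": -1}, {"x": -8, "y": 135, "z": 0, "rx": 0, "ry": 0, "rz": 0.53, "gripper": -1}, {"x": -10, "y": 162, "z": 0, "rx": 0, "ry": 0, "rz": 0.64, "gripper": -1}, {"x": -12, "y": 189, "z": 0, "rx": 0, "ry": 0, "rz": 0.74, "gripper": -1}, {"x": -14, "y": 215, "z": 0, "rx": 0, "ry": 0, "rz": 0.84, "gripper": -1}, {"x": -15, "y": 233, "z": 0, "rx": 0, "ry": 0, "rz": 0.91, "gripper": -1}, {"x": -15, "y": 241, "z": 0, "rx": 0, "ry": 0, "rz": 0.935, "gripper": -1}]}}

```text
clock: 9.3
eef_pos: [452.4, 243.6, 221.3]
tcp_rot: [-3.141, -0.0, 2.216]
contact_force: [-0.3, -0.1, -1.4]
opening: 0.228
grasp_force: 44.9
```

```bash
python3 - <<'E'
from h import *
a=r.grab_frame("scene");s=r.sense();print(s['eef_pos'],s['tcp_rot'])
cv2.imwrite("pics/j0.png",a)
x0,y0,f=360,80,5
A=cv2.resize(a[y0:y0+120,x0:x0+120],None,fx=f,fy=f,interpolation=cv2.INTER_CUBIC)
# expected disc top outline at jar centre, lid raised by lift
t=np.linspace(0,2*np.pi,60)
zt=67+s['eef_pos'][2]-41.8;print(zt)
q=np.array([(proj("scene",(452.7+48*np.cos(k),242.7+48*np.sin(k),zt))-[x0,y0]+.5)*f for k in t]).astype(int)
cv2.polylines(A,[q],True,(0,255,0),1)
for d in (2.213,):
  e=[tuple(((proj("scene",(452.7+k*35*np.cos(d),242.7+k*35*np.sin(d),zt+44))-[x0,y0]+.5)*f).astype(int)) for k in(-1,1)];cv2.line(A,e[0],e[1],(0,255,0),1)
cv2.imwrite("pics/j0c.png",A)
m=mask(a,(360,80,110,90),(8,60,60),(28,200,255));k=cv2.convexHull(big(m));print(cv2.boundingRect(k),cv2.minEnclosingCircle(flat("scene",k,zt)))
E
```

```text
[452.67 243.9  221.33] [-3.14 -0.    2.22]
246.53391133561144
(385, 139, 58, 31) ((512.8056030273438, 213.2058868408203), 73.9256362915039)
```

View pics/j0c.png

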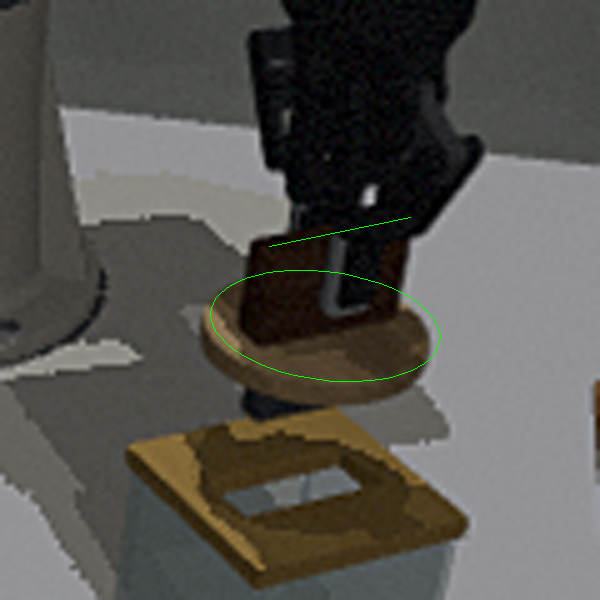

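The lid hangs level over the jar with its bar parallel to the slot (crop slot at (295,490)). Its outline lies within about 2 mm of the predicted one. Descending, slowly where the tongue meets the slot.

Request:
{"api": "servo_tool", "payload": {"deltas": [{"x": 0, "y": 1, "z": -10, "rx": 0, "ry": 0, "rz": 0, "gripper": -1}, {"x": 0, "y": 1, "z": -22, "rx": 0, "ry": 0, "rz": 0, "gripper": -1}, {"x": 0, "y": 1, "z": -30, "rx": 0, "ry": 0, "rz": 0, "gripper": -1}, {"x": 0, "y": 1, "z": -35, "rx": 0, "ry": 0, "rz": 0, "gripper": -1}, {"x": 0, "y": 1, "z": -38, "rx": 0, "ry": 0, "rz": 0, "gripper": -1}, {"x": 0, "y": 1, "z": -41, "rx": 0, "ry": 0, "rz": 0, "gripper": -1}, {"x": 0, "y": 1, "z": -44, "rx": 0, "ry": 0, "rz": 0, "gripper": -1}, {"x": 0, "y": 1, "z": -46, "rx": 0, "ry": 0, "rz": 0, "gripper": -1}, {"x": 0, "y": 1, "z": -48, "rx": 0, "ry": 0, "rz": 0, "gripper": -1}]}}

```text
clock: 10.25
eef_pos: [453.1, 243.4, 173.5]
tcp_rot: [3.141, 0.0, 2.213]
contact_force: [-0.4, -0.0, -1.4]
opening: 0.228
grasp_force: 44.8
```

Request:
{"api": "servo_tool", "payload": {"deltas": [{"x": 0, "y": 0, "z": -4, "rx": 0, "ry": 0, "rz": 0, "gripper": -1}, {"x": 0, "y": 0, "z": -8, "rx": 0, "ry": 0, "rz": 0, "gripper": -1}, {"x": 0, "y": 0, "z": -11, "rx": 0, "ry": 0, "rz": 0, "gripper": -1}, {"x": 0, "y": 0, "z": -13, "rx": 0, "ry": 0, "rz": 0, "gripper": -1}, {"x": 0, "y": 0, "z": -15, "rx": 0, "ry": 0, "rz": 0, "gripper": -1}]}}

```text
clock: 10.75
eef_pos: [453.0, 243.4, 158.3]
tcp_rot: [-3.142, -0.0, 2.213]
contact_force: [0.3, 0.8, -2.2]
opening: 0.226
grasp_force: 44.8
```

Request:
{"api": "servo_tool", "payload": {"deltas": [{"x": 0, "y": 0, "z": -1, "rx": 0, "ry": 0, "rz": 0, "gripper": -1}, {"x": 0, "y": 0, "z": -2, "rx": 0, "ry": 0, "rz": 0, "gripper": -1}, {"x": 0, "y": 0, "z": -3, "rx": 0, "ry": 0, "rz": 0, "gripper": -1}]}}

```text
clock: 11.05
eef_pos: [453.1, 243.4, 155.5]
tcp_rot: [3.141, 0.0, 2.213]
contact_force: [-0.1, 0.0, -0.7]
opening: 0.228
grasp_force: 44.8
```

Request:
{"api": "servo_tool", "payload": {"deltas": [{"x": 0, "y": 0, "z": -1, "rx": 0, "ry": 0, "rz": 0, "gripper": -1}, {"x": 0, "y": 0, "z": -2, "rx": 0, "ry": 0, "rz": 0, "gripper": -1}]}}

```text
clock: 11.25
eef_pos: [453.0, 243.4, 153.5]
tcp_rot: [3.142, 0.0, 2.213]
contact_force: [0.1, 0.5, -1.1]
opening: 0.23
grasp_force: 44.8
```

Request:
{"api": "servo_tool", "payload": {"deltas": [{"x": 0, "y": 0, "z": -1, "rx": 0, "ry": 0, "rz": 0, "gripper": -1}, {"x": 0, "y": 0, "z": -1.5, "rx": 0, "ry": 0, "rz": 0, "gripper": -1}]}}

```text
clock: 11.45
eef_pos: [453.0, 243.4, 152.7]
tcp_rot: [3.141, -0.0, 2.213]
contact_force: [-3.8, -1.8, 12.1]
opening: 0.224
grasp_force: 46.4
```

Contact came at z=152.7, exactly where the seated lid was predicted. Turning a quarter turn with 1 mm of relief.

Request:
{"api": "servo_tool", "payload": {"deltas": [{"x": 0, "y": 0, "z": 1, "rx": 0, "ry": 0, "rz": -0.04, "gripper": -1}, {"x": 0, "y": 0, "z": 1, "rx": 0, "ry": 0, "rz": -0.12, "gripper": -1}, {"x": 0, "y": 0, "z": 1, "rx": 0, "ry": 0, "rz": -0.2, "gripper": -1}, {"x": 0, "y": 0, "z": 1, "rx": 0, "ry": 0, "rz": -0.28, "gripper": -1}, {"x": 0, "y": 0, "z": 1, "rx": 0, "ry": 0, "rz": -0.36, "gripper": -1}, {"x": 0, "y": 0, "z": 1, "rx": 0, "ry": 0, "rz": -0.44, "gripper": -1}, {"x": 0, "y": 0, "z": 1, "rx": 0, "ry": 0, "rz": -0.52, "gripper": -1}, {"x": 0, "y": 0, "z": 1, "rx": 0, "ry": 0, "rz": -0.6, "gripper": -1}, {"x": 0, "y": 0, "z": 1, "rx": 0, "ry": 0, "rz": -0.68, "gripper": -1}, {"x": 0, "y": 0, "z": 1, "rx": 0, "ry": 0, "rz": -0.76, "gripper": -1}]}}

```text
clock: 12.45
eef_pos: [453.0, 243.4, 153.0]
tcp_rot: [3.142, -0.0, 1.449]
contact_force: [-0.5, -0.7, -1.4]
opening: 0.227
grasp_force: 44.0
```

Request:
{"api": "servo_tool", "payload": {"deltas": [{"x": 0, "y": 0, "z": 0, "rx": 0, "ry": 0, "rz": -0.08, "gripper": -1}, {"x": 0, "y": 0, "z": 0, "rx": 0, "ry": 0, "rz": -0.17, "gripper": -1}, {"x": 0, "y": 0, "z": 0, "rx": 0, "ry": 0, "rz": -0.26, "gripper": -1}, {"x": 0, "y": 0, "z": 0, "rx": 0, "ry": 0, "rz": -0.35, "gripper": -1}, {"x": 0, "y": 0, "z": 0, "rx": 0, "ry": 0, "rz": -0.44, "gripper": -1}, {"x": 0, "y": 0, "z": 0, "rx": 0, "ry": 0, "rz": -0.53, "gripper": -1}, {"x": 0, "y": 0, "z": 0, "rx": 0, "ry": 0, "rz": -0.62, "gripper": -1}, {"x": 0, "y": 0, "z": 0, "rx": 0, "ry": 0, "rz": -0.71, "gripper": -1}, {"x": 0, "y": 0, "z": 0, "rx": 0, "ry": 0, "rz": -0.78, "gripper": -1}, {"x": 0, "y": 0, "z": 0, "rx": 0, "ry": 0, "rz": -0.81, "gripper": -1}]}}

```text
clock: 13.45
eef_pos: [453.0, 243.4, 153.0]
tcp_rot: [-3.142, -0.0, 0.641]
contact_force: [-0.2, -0.7, -2.3]
opening: 0.23
grasp_force: 44.1
```

Request:
{"api": "servo_tool", "payload": {"deltas": [{"x": 0, "y": 0, "z": -0.5, "rx": 0, "ry": 0, "rz": 0, "gripper": -1}, {"x": 0, "y": 0, "z": -0.5, "rx": 0, "ry": 0, "rz": 0, "gripper": -0.4}, {"x": 0, "y": 0, "z": -0.5, "rx": 0, "ry": 0, "rz": 0, "gripper": -0.2}, {"x": 0, "y": 0, "z": -0.5, "rx": 0, "ry": 0, "rz": 0, "gripper": 0.2}, {"x": 0, "y": 0, "z": -0.5, "rx": 0, "ry": 0, "rz": 0, "gripper": 0.3}, {"x": 0, "y": 0, "z": -0.5, "rx": 0, "ry": 0, "rz": 0, "gripper": 0.3}]}}

```text
clock: 14.05
eef_pos: [453.0, 243.4, 152.5]
tcp_rot: [-3.142, -0.0, 0.643]
contact_force: [0.3, -1.1, -0.1]
opening: 0.652
grasp_force: 0.0
```

Request:
{"api": "servo_tool", "payload": {"deltas": [{"x": 0, "y": 0, "z": 10, "rx": 0, "ry": 0, "rz": 0, "gripper": 0.3}, {"x": 0, "y": 0, "z": 25, "rx": 0, "ry": 0, "rz": 0, "gripper": 0.3}, {"x": 0, "y": 0, "z": 45, "rx": 0, "ry": 0, "rz": 0, "gripper": 0.3}, {"x": 0, "y": 0, "z": 70, "rx": 0, "ry": 0, "rz": 0, "gripper": 0.3}, {"x": -10, "y": 0, "z": 100, "rx": 0, "ry": 0, "rz": 0, "gripper": 0.3}, {"x": -30, "y": -30, "z": 130, "rx": 0, "ry": 0, "rz": 0, "gripper": 0.3}, {"x": -40, "y": -70, "z": 150, "rx": 0, "ry": 0, "rz": 0, "gripper": 0.3}, {"x": -40, "y": -115, "z": 150, "rx": 0, "ry": 0, "rz": 0, "gripper": 0.3}, {"x": -40, "y": -155, "z": 150, "rx": 0, "ry": 0, "rz": 0, "gripper": 0.3}, {"x": -40, "y": -180, "z": 150, "rx": 0, "ry": 0, "rz": 0, "gripper": 0.3}]}}

```text
clock: 15.05
eef_pos: [412.6, 61.2, 303.7]
tcp_rot: [3.14, -0.001, 0.642]
contact_force: [0.7, -0.0, 0.2]
opening: 0.646
grasp_force: 0.0
```

```bash
python3 - <<'E'
from h import *
a=r.grab_frame("scene")[130:240,355:475];b=r.grab_frame("top")[195:305,90:210]
cv2.imwrite("pics/end.png",np.hstack([cv2.resize(i,(400,367),interpolation=cv2.INTER_CUBIC) for i in(a,b)]))
for n in("bowl","green_jar"): print(n,[(d['box'],d['conf']) for d in r.recognise(n,"top")][:1],[(d['box'],d['conf']) for d in r.recognise(n,"scene")][:1])
E
```

```text
bowl [([250.4, 112.8, 52.0, 55.6], 0.67)] [([246.5, 250.4, 61.5, 53.0], 0.75)]
green_jar [([133.0, 110.9, 49.8, 46.0], 0.85)] [([390.0, 263.7, 49.4, 74.6], 0.84)]
```

View pics/end.png

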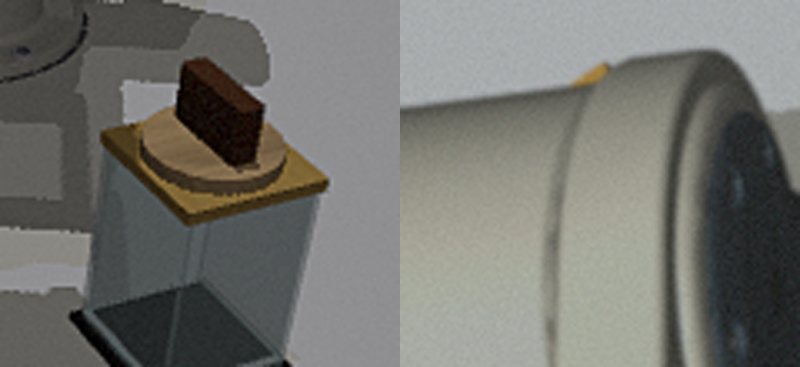

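The lid lies flat on the collar (scene crop (212,145)), with its bar turned across the slot direction. The arm is clear, and the bowl and green jar have not moved. Handing in.

```bash
python3 -c "
from rig import r
print(r.sign_off())"
```

```text
the job is handed in; nothing more can be done
None
```

The jar is closed: the wooden lid dropped fully into the collar, was turned about 90° to lock and released, the bowl and green jar did not move, and the job was handed in at about 15 s.

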